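Lock a circuit board into its inspection holder

TASK

Lock the tongued circuit board into the board holder for inspection: angle its tongue into the holder's groove, then lower it until it lies flat on the nest floor under the closed spring catch, and let go. Use gentle force, never pressing the board against the holder with more than 25 N, and leave the tongueless board, the bottle, the cup and the reel where they are.

Things in the scene. Friction and masses are not known exactly. Their poses are not given: they have to be found in the camera images.
- board: Loose dark green circuit board to fit, 0.15 to 0.31 kg, flat on the table at first. Plate 120 (x) x 84 (y) x 4 mm; a tongue 60 (y) x 14 (x) x 4 mm juts from the middle of its -x edge, undersides level, so 134 mm long in all. Origin: centre of the plate's underside (tongue not counted); z up, x from the tongue towards the plain far edge.
- sink_top (a point): Top centre of the board's rigid aluminium finned heat sink, on the board at (0, 0, 36) mm. The sink is 50 (x) x 26 (y) mm and rises from 4 to 36 mm above the board's underside, fins along x: grip it across y. All else on the board is under 3 mm high.
- tongue_tip (a point): Middle of the lower edge of the tongue's free end, on the board at (-74, 0, 0) mm in its frame. The tongue's top carries a thin gold contact strip.
- holder: Fixed aluminium base, 260 (x) x 130 (y) x 10 mm, origin under its centre, on the table; z up. It carries a rigid nest (black floor, grey rail and stops) set for each job, but unreported: shifted d = -20 to 20 mm along x, and packed up e = 0 to 6 mm; feel or see both; it stays put. Screw heads at x 0, y +-58, up to z 18 mm. Board home: axes parallel, origin x d to d+1.5, y +-3, z 16+e mm.
- groove (a point): Fixed to the base at (-74, 0, 16) mm of the holder; d and e NOT included. The real groove is d along x and e up from this point: back wall there, mouth 8 mm further to +x (open to +x), floor level with it, roof 9 mm and rail top 13 mm above its floor, ends closed at y +-33 mm. It takes the tongue at tilts up to about 23 degrees, far edge raised.
- stops (a point): Fixed to the base at (61.5, 0, 16) mm of the holder; d and e NOT included. At this point plus d along x and e up: foot of the inner faces of two end stops, 16 mm high, at y 20 to 42 mm either side, the catch between them. From groove to stops the nest floor is flat, z 16+e mm of the holder, y -50 to 50. Stops and catch keep the board from going in flat.
- catch (a joint): Steel spring catch, m of travel along holder +x: 0 shut, 0.007 fully back. 30 mm wide, nose 3.5 mm inside the stop faces, underside 5.5 mm over the nest floor, top 20 mm; 70 degree bevel above the nose (from 9 mm up). The board's far edge pushed down drives it back with 3 to 10 N, then it springs shut over the board. Spring 2 N plus 0.5 N per mm.
- spare: Bystander: another green board, 120 x 84 x 4 mm, with no tongue and a lower heat sink (36 x 36 mm, 18 mm high). Origin at the centre of its underside. Leave it alone.
- bottle: Bystander: clear bottle, 56 mm across, 150 mm tall, origin under its centre.
- cup: Bystander: black cup, 70 mm across, 90 mm tall, origin under its centre.
- reel: Bystander: white component reel lying flat, 110 mm across, 14 mm high, origin under its centre.
Not all that is in view belongs to the job. What is shaped like the board but orange or pink is not meant.

How it is judged:
On the way:
1. the board is in the nest tilted, far edge raised, its tongue end down at the groove rail (angle between board's own z axis and vertical above 0.07 rad and z of tongue_tip in the frame of holder between 0.013 and 0.0265 m and x of tongue_tip in the frame of holder between -0.098 and -0.046 m and y of tongue_tip in the frame of holder between -0.008 and 0.008 m and angle between the y axis of board and the y axis of holder, either way round below 0.12 rad), for 0.1 s.
At the end, for the whole second after the job is handed in: The board is released and at rest, flat (0.03 rad) on the nest floor (underside 14.5 to 24 mm above the table), parallel to the holder (0.08 rad), origin -23.5 to +25 mm from the holder's in x and within 6 mm in y (covers every nest setting), catch shut over its far edge (under 1 mm) (angle between board's own z axis and vertical below 0.03 rad and z of board in the frame of holder between 0.0145 and 0.024 m and x of board in the frame of holder between -0.0235 and 0.025 m and y of board in the frame of holder between -0.006 and 0.006 m and angle between the x axis of board and the x axis of holder, either way round below 0.08 rad and value of joint catch below 0.001 m and linear speed of board below 0.01 m/s and contact force between the fingers and board below 0.05 N); the robot touches nothing.
It fails at once if the board is pressed against the holder with more than 25 N (contact force between board and holder above 25 N).
It fails at once if the tongueless board is moved more than 20 mm (distance of spare from where it was at the start of the episode above 0.02 m).
It fails at once if the bottle is moved more than 20 mm (distance of bottle from where it was at the start of the episode above 0.02 m).
It fails at once if the cup is moved more than 20 mm (distance of cup from where it was at the start of the episode above 0.02 m).
It fails at once if the reel is moved more than 20 mm (distance of reel from where it was at the start of the episode above 0.02 m).
It also fails if it takes over 66 s, if anything falls off the work surface, if the arm or the gripper's body presses on something with over 40 N, if the wrist force passes 120 N, or if a joint passes its speed limit or range.

ROBOT

A 6-joint arm with a two-finger parallel gripper is mounted at the origin on the work surface. World frame = base frame: x ahead of the robot, y to its left, z up, the work surface at z = 0. Lengths are in m, angles in rad, forces in N, time in s.
With the tool pointing down it reaches from about 0.35 to 0.775 m from the base axis. Payload 7.3 kg.
Tool frame: the origin (TCP) lies at the centre of the arm's flange, where the gripper is bolted on; the fingertips stand 178 mm ahead of it and the grasp point (between the pads) lies 159 mm ahead of it (tip_extent is the distance from the TCP to the fingertips, in m); z points along the fingers, y is the line along which they close (so a half turn about z gives the same grasp; the last joint's range is limited). The gripper opens to 92 mm and grips with 3 to 60 N. Pads are 19 mm wide; open, the fingers measure 130 mm over their backs; the gripper's body (75 mm by 190 mm) begins 47 mm behind the grasp point.
Start: joints at [1.122, 0.342, 1.524, -0, 1.275, -0.146], TCP at [0.157, 0.501, 0.405] pointing down, gripper open.
Joint ranges: [-2.53, 2.53], [-0.77, 2.02], [0.04, 2.7], [-1, 4.14], [0.28, 2.66], [-3.11, 3.11]. Speed limits (rad/s): [2.57, 2.57, 3.14, 3.14, 3.14, 3.14].

INTERFACE

Orientations are given as [roll, pitch, yaw] about the fixed x, y, z axes, in that order (R = Rz(yaw) Ry(pitch) Rx(roll)).
In Python, from cell import * gives the robot as it stands.
- The arm moves only by the tool arm_command, never from a script. Its arguments are lists of equal length, an entry for each row: "xyz": the shift along the world's x, y, z in mm, a list of three; "spin": the turn about the world's z in degrees. In form: {"xyz": [[tx, ty, tz], ...], "spin": [spin, ...]}. A call has 1 to 20 rows; each row shifts and turns the commanded pose from where the row before left it; what a row does not reach is not made up. A row lasts 1/10 s, in which the tool goes at most 50 mm and 8.59 degrees, less where a joint would pass 70% of its speed; a pose out of reach is approached as far as the arm can. A call with a gripper value outside its range is refused whole. "jaw" is the opening, from -1 (shut) to 1 (fully open), set as the call begins (left out, the last holds). The fingers move at their own pace and stop on an object; "squeeze" is the grip in N (left out, the last holds). Time passes only in rows, so rows that do not move let the fingers close. It gives the time, the measured TCP pose, the force, the opening and the grip force at its end, in the units of the state.
- observe(): the state, without advancing time (a new reading comes with each control period).
- read_camera(name): name is "scene" or "top"; returns a dict with "img" (384x512x3 uint8, red, green, blue), "depth" (384x512 float32, m along the optical axis (not along the pixel's ray), 0 where there is no reading), "fx", "fy", "cx", "cy" (pixels), "world_from_camera" (4x4, takes a point from camera to world coordinates). Camera axes: x right, y up, looking along -z (the intrinsics and any distortion apply to the point x, -y, -z); pixel columns grow to the right and rows downward; lengths in m; the calibration is good to about 2 mm. A picture is of the moment at which its call begins.
- hand_in(): hands the job in; it is judged then, once.
The state is a dict: "time": time; "qpos": joint angles; "qvel": joint speeds; "joint_efforts": joint torques, N m; "tool_pos": TCP position; "tool_rot": TCP orientation; "contact_force": force on the tool from outside, world axes, zero at the start; "torque": the same for the moment, N m; "opening": finger opening in m; "grip_force": force on a finger pad.
Only numpy, scipy, OpenCV 4.12 (cv2) and the standard library are available. Lean on these libraries where they do the work, as an engineer would, in place of code of your own. Each camera call takes 0.05 s, during which the arm holds its last target. There are 200 camera calls.

## Working session

There is one attempt and no reset: what is moved stays moved. The work goes in short steps, Python scripts to look and compute and a tool call to move; the robot and the scene stay as the last step left them, time stands still between calls to the robot, and variables do not carry over. Pictures are saved under pics/ and viewed, at most 10 in all, crops included, and the job is handed in when it is done.

Besides the shell and the picture viewer there is one more tool, called after "Call:" by a JSON object that holds its "method" and its "body". arm_command: Moves the arm, as the interface text tells. Its arguments: {"type":"object","properties":{"xyz":{"type":"array","items":{"type":"array","items":{"type":"number"}}},"spin":{"type":"array","items":{"type":"number"}},"jaw":{"type":"number"},"squeeze":{"type":"number"}},"required":["xyz","spin"]}

```bash
mkdir -p pics; cat > h.py <<'E'
from cell import *
import numpy as np, cv2
def pts(c):
    d=c["depth"];v,u=np.mgrid[:d.shape[0],:d.shape[1]]
    P=np.stack([(u-c["cx"])/c["fx"]*d,-(v-c["cy"])/c["fy"]*d,-d],-1)
    W=np.array(c["world_from_camera"]);return P@W[:3,:3].T+W[:3,3]
E
python3 - <<'E'
from h import *
for n in("top","scene"):
    c=read_camera(n);cv2.imwrite(f"pics/{n}0.png",cv2.resize(c["img"][:,:,::-1],(768,576)))
    np.savez(f"{n}0.npz",**c);print(n,c["fx"],c["cx"],c["cy"],np.round(c["world_from_camera"],3),[k for k in c])
print(observe())
E
```

```text
top 439.1392927291634 257.91508878260953 185.13517772062337 [[ 1.600e-02  9.900e-01 -1.420e-01  3.890e-01]
 [-1.000e+00  1.600e-02 -1.000e-03 -1.190e-01]
 [ 2.000e-03  1.420e-01  9.900e-01  1.214e+00]
 [ 0.000e+00  0.000e+00  0.000e+00  1.000e+00]] ['img', 'depth', 'fx', 'fy', 'cx', 'cy', 'world_from_camera']
scene 482.7395718597992 258.4830095286586 189.332647382421 [[-0.882 -0.326  0.341  0.952]
 [ 0.471 -0.636  0.611  0.624]
 [ 0.017  0.699  0.715  0.951]
 [ 0.     0.     0.     1.   ]] ['img', 'depth', 'fx', 'fy', 'cx', 'cy', 'world_from_camera']
{'time': 0.1, 'qpos': array([ 1.12198255e+00,  3.42620011e-01,  1.52489079e+00, -4.52443423e-06,
        1.27541474e+00, -1.46010476e-01]), 'qvel': array([-0.00108173, -0.00166008, -0.00181243, -0.00073456,  0.0003898 ,
        0.00068214]), 'joint_efforts': array([ 2.90104872e-03, -4.32003808e+01, -2.44694084e+01,  7.20033492e-02,
        5.25138946e-02, -2.58275441e-05]), 'tool_pos': array([0.15648582, 0.50101105, 0.40414217]), 'tool_rot': array([-3.14027333e+00, -1.89643059e-04,  2.83879055e+00]), 'contact_force': array([-0.29528952, -0.00399387, -0.16346704]), 'torque': array([ 0.02225365,  0.00681594, -0.05141575]), 'grip_force': 0.0, 'opening': 0.09178483485831265}
```

View pics/top0.png

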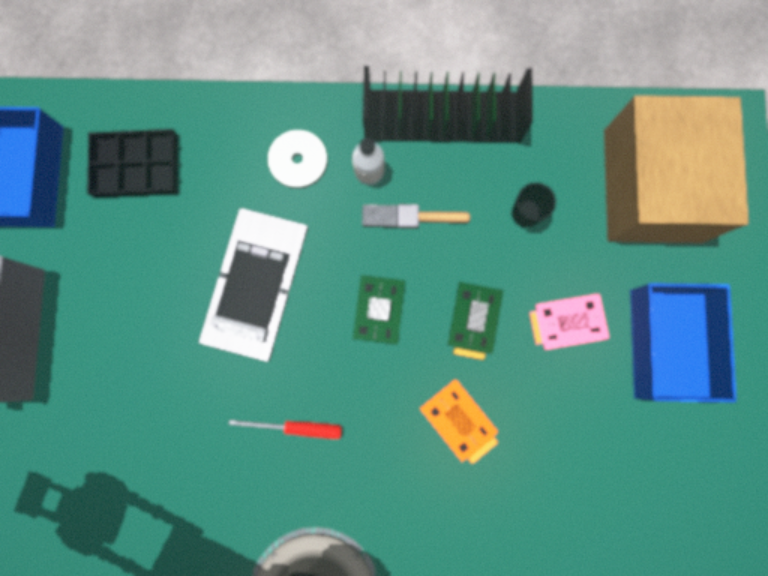

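View pics/scene0.png

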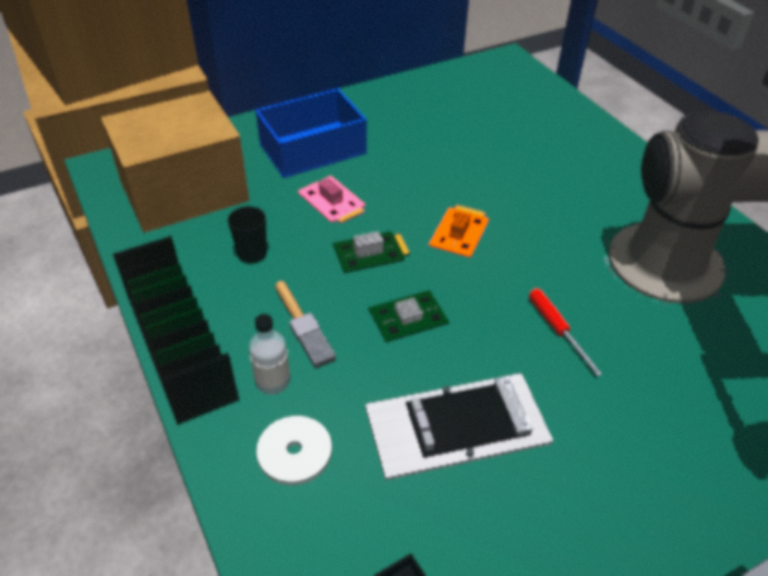

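Top view: the holder is at (253,284), with its stops and catch end up at (262,250) and the groove rail at (245,333). There are four candidates:
- Green board with a gold tongue and a tall oblong sink at (476,320)
- Green board with no tongue and a square sink at (380,310), the spare
- Pink board at (570,322)
- Orange board at (459,421)

The one at (476,320) fits: it is dark green with a tongue at (470,353). I'll confirm it in an enlarged crop and measure.

```bash
python3 - <<'E'
from h import *
c=dict(np.load("top0.npz"));im=c["img"];P=pts(c)
a=cv2.resize(im[180:250,225:345],None,fx=5,fy=5,interpolation=cv2.INTER_CUBIC)
b=cv2.resize(im[132:246,126:212],None,fx=5,fy=5,interpolation=cv2.INTER_CUBIC)
cv2.imwrite("pics/a.png",a[:,:,::-1]);cv2.imwrite("pics/b.png",b[:,:,::-1])
Wc=np.array(c["world_from_camera"])
def ray(u,v,z):
    d=Wc[:3,:3]@np.array([(u-c["cx"])/c["fx"],-(v-c["cy"])/c["fy"],-1]);o=Wc[:3,3]
    return o+d*(z-o[2])/d[2]
hsv=cv2.cvtColor(im,cv2.COLOR_RGB2HSV)
print("table z",np.median(P[220:240,300:310,2]) if 0 else P[300,300],"sink",P[210,318],"hold",P[220,140],P[150,190],"floor",P[190,165])
def rect(m,z,name):
    m=cv2.morphologyEx(m.astype(np.uint8),cv2.MORPH_CLOSE,np.ones((9,9)))
    cs,_=cv2.findContours(m,0,1);k=max(cs,key=cv2.contourArea)[:,0]
    w=np.array([ray(u,v,z)[:2] for u,v in k],np.float32)*1000
    print(name,len(k),cv2.minAreaRect(w),cv2.boxPoints(cv2.minAreaRect(w)).round(1).tolist())
box=lambda m,r0,r1,c0,c1:(np.pad(m[r0:r1,c0:c1],((r0,384-r1),(c0,512-c1))))
rect(box((hsv[:,:,1]<60)&(hsv[:,:,2]>150),130,245,125,212),.010,"holder")
gray=(hsv[:,:,1]<70)&(hsv[:,:,2]>110)
rect(box(gray,190,235,300,335),.036,"sink")
rect(box((hsv[:,:,0]>15)&(hsv[:,:,0]<35)&(hsv[:,:,1]>100),225,245,295,330),.004,"tongue")
T=hsv[215,352//2+50];print(hsv[200,290],hsv[225,310])
rect(box(((hsv[:,:,2]<105)|gray)&~((hsv[:,:,0]>15)&(hsv[:,:,0]<35)),185,238,297,338),.004,"board")
E
```

```text
table z [ 0.25231503 -0.23653891 -0.00084866] sink [ 0.49369897 -0.28200414  0.02754619] hold [0.46007183 0.20357347 0.00839408] [0.65827972 0.0738999  0.00871405] floor [0.5430451  0.13712613 0.01653839]
holder 269 ((547.8936157226562, 128.11398315429688), (135.50486755371094, 264.1134033203125), 75.9828109741211) [[403.3999938964844, 94.4000015258789], [659.5999755859375, 30.399999618530273], [692.4000244140625, 161.89999389648438], [436.20001220703125, 225.8000030517578]]
sink 58 ((492.9863586425781, -281.2785339355469), (33.48272705078125, 58.52861404418945), 80.49832916259766) [[461.3999938964844, -293.0], [519.0999755859375, -302.6000061035156], [524.5999755859375, -269.6000061035156], [466.8999938964844, -259.8999938964844]]
tongue 44 ((426.6090393066406, -269.8710632324219), (57.42267990112305, 12.870813369750977), 79.64173889160156) [[415.1000061035156, -297.0], [427.79998779296875, -299.29998779296875], [438.1000061035156, -242.8000030517578], [425.3999938964844, -240.5]]
[ 84 149 151] [ 70 152 111]
board 157 ((481.9188232421875, -277.9266052246094), (70.9239730834961, 132.08810424804688), 75.47310638427734) [[409.1000061035156, -295.70001220703125], [537.0, -328.79998779296875], [554.7000122070312, -260.20001220703125], [426.8999938964844, -227.0]]
```

View pics/a.png

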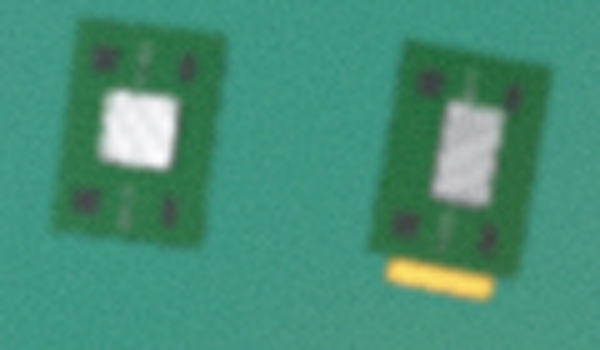

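View pics/b.png

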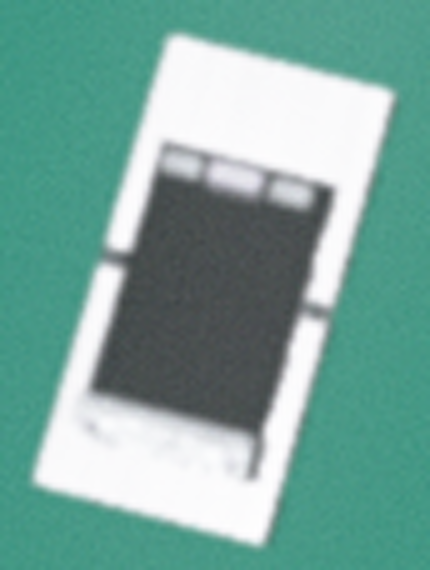

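Crops confirm it: the right-hand board has the gold tongue at (470,353). Now the nest offset d and height e, from depth averages and profiles along the holder axis.

```bash
python3 - <<'E'
from h import *
th=np.radians(-14.0);R=np.array([[np.cos(th),-np.sin(th)],[np.sin(th),np.cos(th)]]);o=np.array([547.9,128.1])
for n in("top","scene"):
    c=dict(np.load(n+"0.npz"));P=pts(c)*1000;H=(P[...,:2]-o)@R;z=P[...,2];g=cv2.cvtColor(c["img"],cv2.COLOR_RGB2GRAY)
    inn=lambda x0,x1,y0,y1:(H[...,0]>x0)&(H[...,0]<x1)&(H[...,1]>y0)&(H[...,1]<y1)
    print(n,"table",[np.median(z[inn(*b)]).round(2) for b in((-100,100,-110,-80),(-100,100,80,110))],"base",[np.median(z[inn(*b)]).round(2) for b in((-125,-105,-55,55),(100,125,-55,55))],"floor",np.median(z[inn(-35,35,-35,35)]).round(2),np.median(z[inn(-50,0,-35,35)]).round(2),np.median(z[inn(0,40,-35,35)]).round(2))
    # extent check of base by depth/brightness
    for x in range(-110,110,4):
        a=inn(x,x+4,-14,14);b=inn(x,x+4,22,40)|inn(x,x+4,-40,-22)
        print(x+2,(np.median(z[a]).round(1),int(np.median(g[a])),np.median(z[b]).round(1),int(np.median(g[b]))) if a.any() and b.any() else "-",end="; ")
    print()
W=np.load("top0.npz");Wc=W["world_from_camera"]
def ray(u,v,z):
    d=Wc[:3,:3]@np.array([(u-W["cx"])/W["fx"],-(v-W["cy"])/W["fy"],-1]);q=Wc[:3,3]
    return ((q+d*(z/1000-q[2])/d[2])[:2]*1000-o)@R
for nm,x,y,z in(("screwL",115,257,18),("screwR",316,311,18),("noseTop",233,190,29),("stopL",180,180,34),("stopR",290,206,34),("railfront",175,413,31),("railL",95,393,31),("railR",255,435,31),("floorTL",162,145,18),("floorTR",334,187,18)):
    print(nm,ray(126+(x+.5)/5-.5,132+(y+.5)/5-.5,z).round(1))
E
```

```text
top table [np.float64(-1.46), np.float64(-1.44)] base [np.float64(8.62), np.float64(8.56)] floor 16.77 16.95 16.77
-108 (np.float64(8.2), 251, np.float64(10.0), 251); -104 (np.float64(8.8), 251, np.float64(9.0), 250); -100 (np.float64(27.8), 249, np.float64(29.5), 246); -96 (np.float64(29.8), 245, np.float64(30.4), 239); -92 (np.float64(29.7), 244, np.float64(30.3), 245); -88 (np.float64(30.6), 243, np.float64(31.7), 244); -84 (np.float64(29.8), 238, np.float64(29.5), 232); -80 (np.float64(30.5), 219, np.float64(28.6), 216); -76 (np.float64(18.4), 175, np.float64(19.4), 167); -72 (np.float64(17.6), 104, np.float64(17.0), 102); -68 (np.float64(16.0), 78, np.float64(17.3), 78); -64 (np.float64(16.1), 78, np.float64(16.4), 77); -60 (np.float64(17.3), 77, np.float64(17.8), 77); -56 (np.float64(16.2), 77, np.float64(15.9), 78); -52 (np.float64(16.0), 78, np.float64(16.9), 78); -48 (np.float64(17.7), 78, np.float64(15.9), 78); -44 (np.float64(18.5), 79, np.float64(17.9), 77); -40 (np.float64(17.3), 78, np.float64(16.7), 78); -36 (np.float64(17.1), 78, np.float64(16.5), 76); -32 (np.float64
[... 4108 characters left out ...]
.8), 196, np.float64(11.7), 197); 76 (np.float64(11.2), 231, np.float64(11.0), 231); 80 (np.float64(12.1), 232, np.float64(11.6), 231); 84 (np.float64(11.1), 231, np.float64(10.6), 231); 88 (np.float64(11.5), 231, np.float64(10.5), 231); 92 (np.float64(10.3), 230, np.float64(12.0), 230); 96 (np.float64(11.1), 230, np.float64(11.7), 230); 100 (np.float64(10.9), 230, np.float64(10.8), 230); 104 (np.float64(10.5), 229, np.float64(10.8), 229); 108 (np.float64(12.2), 229, np.float64(11.5), 229); 
screwL [ 0.  56.4]
screwR [ -0.3 -58.9]
noseTop [51.3  1.7]
stopL [48.6 30. ]
stopR [ 50.2 -32. ]
railfront [-74.1  -3.2]
railL [-74.8  41.6]
railR [-74.4 -48.3]
floorTL [66.8 49.5]
floorTR [ 68.7 -49.2]
```

Measured: board at (493,-281) mm, yaw about -10°. Holder at (548,128), yaw -14°, d≈-10, e≈2.2. I'll approach over the sink's far half, so the tongue end hangs when lifted.

Call:
{"method": "arm_command", "body": {"xyz": [[20, -33, 0], [20, -33, 0], [20, -33, 0], [20, -33, 0], [20, -33, 0], [20, -33, 0], [20, -33, 0], [20, -33, 0], [20, -33, 0], [20, -33, 0], [20, -33, 0], [20, -33, 0], [10, -35, 0], [10, -35, 0], [10, -35, 0], [10, -35, 0], [10, -35, 0], [10, -35, 0], [10, -35, 0], [10, -35, 0]], "spin": [0, 0, 0, 0, 0, 0, 0, 0, 0, 0, 0, 0, 1, 1, 1, 1, 1, 1, 1, 0.3]}}

```text
time: 2.1
tool_pos: [0.4766, -0.1764, 0.4044]
tool_rot: [3.141, -0.001, 2.966]
contact_force: [0.7, 1.0, 0.1]
opening: 0.092
grip_force: 0.0
```

Call:
{"method": "arm_command", "body": {"xyz": [[6, -22, 0], [6, -22, 0], [6, -22, 0], [6, -22, 0], [6, -20.5, 0], [0, 0, -30], [0, 0, -30], [0, 0, -30], [0, 0, -30], [0, 0, -30], [0, 0, -25], [0, 0, -15], [0, 0, -10], [0, 0, -10], [0, 0, -7], [0, 0, 0], [0, 0, 0]], "spin": [0, 0, 0, 0, 0, 0, 0, 0, 0, 0, 0, 0, 0, 0, 0, 0, 0]}}

```text
time: 3.8
tool_pos: [0.5067, -0.2835, 0.1882]
tool_rot: [-3.141, 0.001, 2.966]
contact_force: [0.1, 0.5, -0.6]
opening: 0.0916
grip_force: 0.0
```

```bash
python3 - <<'E'
from h import *
c=read_camera("scene");cv2.imwrite("pics/g1.png",cv2.resize(c["img"][:,:,::-1][110:230,180:340],None,fx=5,fy=5,interpolation=cv2.INTER_CUBIC))
E
```

```text
(no output)
```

View pics/g1.png

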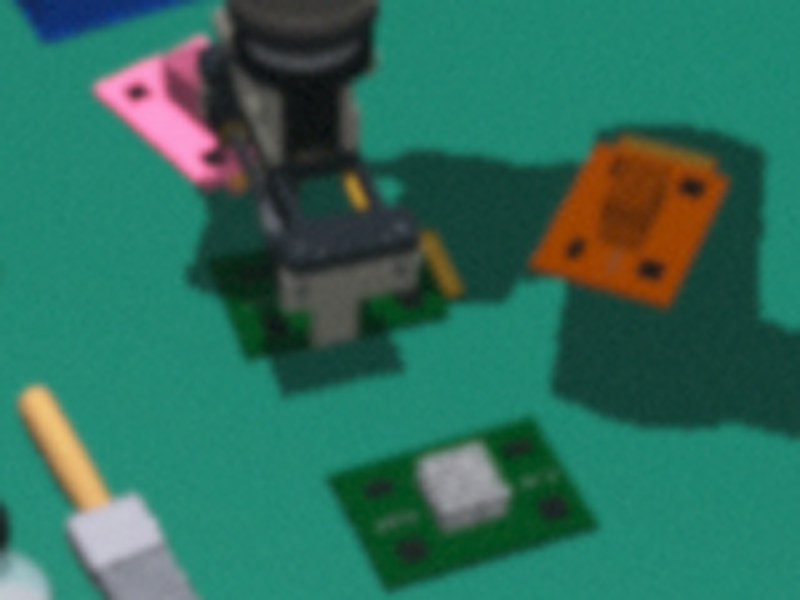

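The open fingers straddle the sink at about (330,300), with the tongue at (440,260), and the pink board is clear. I'll close lightly.

Call:
{"method": "arm_command", "body": {"xyz": [[0, 0, 0], [0, 0, 0], [0, 0, 0], [0, 0, 0], [0, 0, 0], [0, 0, 0], [0, 0, 0], [0, 0, 0], [0, 0, 0], [0, 0, 0], [0, 0, 0], [0, 0, 0]], "spin": [0, 0, 0, 0, 0, 0, 0, 0, 0, 0, 0, 0], "jaw": -1, "squeeze": 5}}

```text
time: 5.05
tool_pos: [0.5065, -0.2834, 0.1877]
tool_rot: [3.142, 0.0, 2.966]
contact_force: [-1.2, -0.6, -0.6]
opening: 0.026
grip_force: 5.0
```

Call:
{"method": "arm_command", "body": {"xyz": [[0, 0, 2], [0, 0, 2], [0, 0, 2], [0, 0, 2], [0, 0, 2], [0, 0, 2], [0, 0, 2], [0, 0, 2], [0, 0, 2], [0, 0, 2], [0, 0, 2], [0, 0, 2], [0, 0, 0], [0, 0, 0]], "spin": [0, 0, 0, 0, 0, 0, 0, 0, 0, 0, 0, 0, 0, 0]}}

```text
time: 6.45
tool_pos: [0.5065, -0.2834, 0.2118]
tool_rot: [3.142, 0.0, 2.966]
contact_force: [0.1, -0.5, -2.0]
opening: 0.0266
grip_force: 5.0
```

```bash
python3 - <<'E'
from h import *
c=read_camera("scene");cv2.imwrite("pics/g2.png",cv2.resize(c["img"][:,:,::-1][130:210,200:300],None,fx=7,fy=7,interpolation=cv2.INTER_CUBIC))
np.savez("g2.npz",**c)
np.savez("g2t.npz",**read_camera("top"))
print(observe()["torque"],observe()["contact_force"])
E
```

```text
[ 0.00227237 -0.06436465 -0.02669171] [-0.38740057 -0.0423697  -1.67994813]
```

View pics/g2.png

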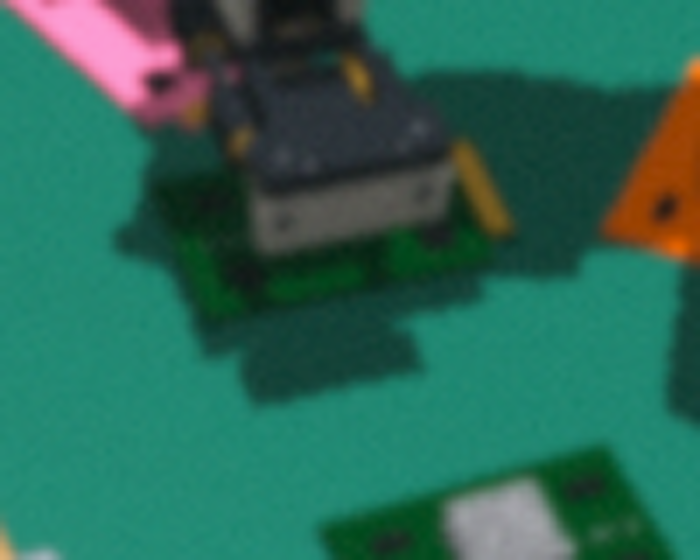

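The board is held and its tongue is at (480,190). A plane fit on the visible board depth gives the tilt.

```bash
cat >> h.py <<'E'
def tilt(c,box,yaw,pt=None):
    """plane of green/gold board pixels (raised above table) in u,v box; slope along/across yaw"""
    u0,u1,v0,v1=box;P=pts(c)*1000;h=cv2.cvtColor(c["img"],cv2.COLOR_RGB2HSV)
    g=((h[...,0]>45)&(h[...,0]<72)&(h[...,1]>120)&(h[...,2]<130))
    y=(h[...,0]>12)&(h[...,0]<32)&(h[...,1]>110)
    m=np.zeros(g.shape,bool);m[v0:v1,u0:u1]=1
    out={}
    for n,k in(("green",g&m),("gold",y&m)):
        Q=P[k];Q=Q[(Q[:,2]>-10)&(Q[:,2]<200)];out[n]=Q
    Q=out["green"];
    for _ in range(4):
        A=np.c_[Q[:,:2]-Q[:,:2].mean(0),np.ones(len(Q))];s=np.linalg.lstsq(A,Q[:,2],rcond=None)[0];r=Q[:,2]-A@s
        Q=Q[abs(r)<max(2*r.std(),1.5)]
    t=np.radians(yaw);e=np.array([np.cos(t),np.sin(t)]);f=np.array([-e[1],e[0]])
    print("n",len(Q),"mean",Q.mean(0).round(1),"slope deg x,y",np.degrees(np.arctan([s[:2]@e,s[:2]@f])).round(2),"res",r.std().round(2),
      "gold",len(out["gold"]),np.median(out["gold"],0).round(1) if len(out["gold"]) else "")
    return Q,s
E
python3 - <<'E'
from h import *
tilt(dict(np.load("scene0.npz")),(215,272,148,185),-10)
tilt(dict(np.load("g2.npz")),(215,275,148,180),-10)
tilt(dict(np.load("top0.npz")),(290,340,180,245),-10)
tilt(dict(np.load("g2t.npz")),(290,340,180,245),-10)
E
```

```text
n 374 mean [ 494.2 -273.4    5.6] slope deg x,y [-0.13  1.11] res 1.66 gold 64 [ 427.1 -270.3    5.1]
n 124 mean [ 501.5 -262.7   29.4] slope deg x,y [ 0.1  -0.66] res 1.36 gold 55 [ 428.3 -264.3   29.5]
n 562 mean [ 489.1 -282.3    2.5] slope deg x,y [-0.01  0.26] res 1.86 gold 91 [ 426.8 -268.7    2.8]
n 0 mean [nan nan nan] slope deg x,y [0. 0.] res nan gold 0 h.py:18: RuntimeWarning: Mean of empty slice.
  A=np.c_[Q[:,:2]-Q[:,:2].mean(0),np.ones(len(Q))];s=np.linalg.lstsq(A,Q[:,2],rcond=None)[0];r=Q[:,2]-A@s
  ret = um.true_divide(
  ret = _var(a, axis=axis, dtype=dtype, out=out, ddof=ddof,
  arrmean = um.true_divide(arrmean, div, out=arrmean,
  ret = ret.dtype.type(ret / rcount)
h.py:21: RuntimeWarning: Mean of empty slice.
  print("n",len(Q),"mean",Q.mean(0).round(1),"slope deg x,y",np.degrees(np.arctan([s[:2]@e,s[:2]@f])).round(2),"res",r.std().round(2),
```

It lifted level, without pivoting. I'll loosen the grip to 3 N here so gravity can swing the tongue end down onto the table.

Call:
{"method": "arm_command", "body": {"xyz": [[0, 0, 0], [0, 0, 0], [0, 0, 0], [0, 0, 0], [0, 0, 0], [0, 0, 0]], "spin": [0, 0, 0, 0, 0, 0], "squeeze": 3}}

```text
time: 7.15
tool_pos: [0.5065, -0.2834, 0.2117]
tool_rot: [3.141, 0.0, 2.966]
contact_force: [-0.5, -0.3, -1.5]
opening: 0.0256
grip_force: 3.0
```

```bash
python3 - <<'E'
from h import *
tilt(read_camera("scene"),(215,275,148,180),-10)
print(observe()["torque"],observe()["contact_force"])
E
```

```text
n 116 mean [ 497.8 -260.3   29.4] slope deg x,y [0.97 0.98] res 1.57 gold 55 [ 427.3 -264.6   28.9]
[-0.00975026 -0.01101479 -0.02128994] [ 0.05219746 -0.71127208 -1.31726819]
```

No pivot at 3 N. Instead I'll turn the board in the grip by resting its far edge on the rail's outer top corner and pressing down gently, which drops the tongue end. First I carry it there.

Call:
{"method": "arm_command", "body": {"xyz": [[0, 0, 20], [0, 0, 20], [0, 0, 20], [-5, 25, 0], [-5, 25, 0], [-5, 25, 0], [-5, 25, 0], [-5, 25, 0], [-5, 25, 0], [-5, 25, 0], [-5, 25, 0], [-5, 25, 0], [-5, 25, 0], [-5, 25, 0], [-5, 25, 0], [-5, 25, 0], [-5, 25, 0], [-5, 25, 0], [-5, 25, 0], [-5, 25, 0]], "spin": [0, 0, 0, 0, 0, 0, 0, -1, -1, -1, -1, 0, 0, 0, 0, 0, 0, 0, 0, 0], "squeeze": 8}}

```text
time: 9.2
tool_pos: [0.4212, 0.1426, 0.272]
tool_rot: [3.141, 0.001, 2.896]
contact_force: [0.1, -0.4, -0.8]
opening: 0.0262
grip_force: 8.0
```

Call:
{"method": "arm_command", "body": {"xyz": [[-7.5, 20, 0], [0, 0, -15], [0, 0, -15], [0, 0, -10], [0, 0, 0], [0, 0, 0], [0, 0, 0]], "spin": [0, 0, 0, 0, 0, 0, 0]}}

```text
time: 9.9
tool_pos: [0.4144, 0.1616, 0.2323]
tool_rot: [3.141, 0.001, 2.896]
contact_force: [0.3, 0.2, -2.0]
opening: 0.026
grip_force: 8.0
```

```bash
python3 - <<'E'
from h import *
c=read_camera("scene");np.savez("g3.npz",**c)
cv2.imwrite("pics/g3.png",cv2.resize(c["img"][:,:,::-1][190:330,220:400],None,fx=4.2,fy=4.2,interpolation=cv2.INTER_CUBIC))
tilt(c,(250,420,190,340),-14)
E
```

```text
n 669 mean [478.3   5.7  23. ] slope deg x,y [-3.22  8.74] res 3.85 gold 57 [405.6 197.4 150.6]
```

View pics/g3.png

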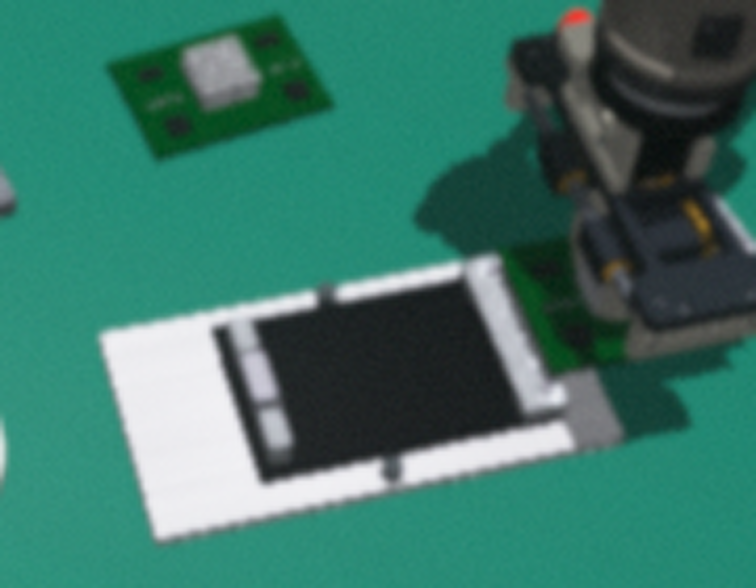

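The board's far edge lies just over the rail, near (520,320) in the crop. I'll lower to contact, then pivot.

Call:
{"method": "arm_command", "body": {"xyz": [[0, 0, -4], [0, 0, -4], [0, 0, -3], [0, 0, -1], [0, 0, -1], [0, 0, -1], [0, 0, -1], [0, 0, 0]], "spin": [0, 0, 0, 0, 0, 0, 0, 0], "squeeze": 5}}

```text
time: 10.75
tool_pos: [0.414, 0.1617, 0.2167]
tool_rot: [3.141, 0.0, 2.896]
contact_force: [0.1, 0.5, -0.8]
opening: 0.0263
grip_force: 5.0
```

Call:
{"method": "arm_command", "body": {"xyz": [[0, 0, -1], [0, 0, -1], [0, 0, 0]], "spin": [0, 0, 0]}}

```text
time: 11.05
tool_pos: [0.414, 0.1616, 0.2146]
tool_rot: [3.142, -0.0, 2.896]
contact_force: [-0.1, 0.2, -0.4]
opening: 0.0262
grip_force: 5.0
```

```bash
python3 - <<'E'
from h import *
s=observe();print(s["contact_force"],s["tool_pos"])
E
```

```text
[-0.13538293  0.20760971 -0.39409794] [0.41400472 0.16163312 0.21463626]
```

Force has dropped by about the rail reaction, so it is in contact and yielding gently. I'll continue down.

Call:
{"method": "arm_command", "body": {"xyz": [[0, 0, -1], [0, 0, -1], [0, 0, -1], [0, 0, 0]], "spin": [0, 0, 0, 0]}}

```text
time: 11.45
tool_pos: [0.414, 0.1616, 0.2116]
tool_rot: [3.142, -0.0, 2.896]
contact_force: [0.2, 0.0, -2.1]
opening: 0.0259
grip_force: 5.0
```

Call:
{"method": "arm_command", "body": {"xyz": [[0, 0, -1], [0, 0, -1], [0, 0, -1], [0, 0, 0]], "spin": [0, 0, 0, 0]}}

```text
time: 11.85
tool_pos: [0.4141, 0.1616, 0.2089]
tool_rot: [3.141, 0.0, 2.896]
contact_force: [-1.6, -1.0, 2.3]
opening: 0.026
grip_force: 5.0
```

```bash
python3 - <<'E'
from h import *
s=observe();print(s["contact_force"],s["tool_pos"])
c=read_camera("scene");np.savez("g4.npz",**c)
for f in("g3.npz","g4.npz"): tilt(dict(np.load(f)),(330,372,240,283),-14)
E
```

```text
[-1.59798945 -1.01411392  2.29606557] [0.4141238  0.16160252 0.20894516]
n 252 mean [445.4 161.2  50.3] slope deg x,y [ 0.6  -0.45] res 1.34 gold 9 [456.3 197.3 141.7]
n 181 mean [449.4 160.5  35.6] slope deg x,y [15.03 -0.02] res 1.16 gold 16 [452.8 197.4 117.2]
```

Tilt is about 15°, far edge up. I'll grip firmer, lift, and carry it over the nest with the tongue tip ahead of the groove mouth.

Call:
{"method": "arm_command", "body": {"xyz": [[0, 0, 0], [0, 0, 0], [0, 0, 10], [0, 0, 20], [0, 0, 20], [0, 0, 16], [15, -3.5, 0], [20, -5, 0], [20, -5, 0], [20, -5, 0], [20, -5, 0], [20, -5, 0], [20, -5, 0], [12.5, -3.5, 0], [0, 0, -10], [0, 0, -10], [0, 0, -8], [0, 0, 0], [0, 0, 0]], "spin": [0, 0, 0, 0, 0, 0, 0, 0, 0, 0, 0, 0, 0, 0, 0, 0, 0, 0, 0], "squeeze": 20}}

```text
time: 13.8
tool_pos: [0.5611, 0.1249, 0.2464]
tool_rot: [-3.141, -0.001, 2.897]
contact_force: [-0.1, -0.3, -1.4]
opening: 0.0259
grip_force: 20.0
```

```bash
python3 - <<'E'
from h import *
s=observe();print(s["contact_force"],s["tool_pos"])
c=read_camera("scene");np.savez("g5.npz",**c)
cv2.imwrite("pics/g5.png",cv2.resize(c["img"][:,:,::-1][190:330,220:400],None,fx=4.2,fy=4.2,interpolation=cv2.INTER_CUBIC))
Q,_=tilt(c,(250,375,225,310),-14)
E
```

```text
[-0.11983633 -0.27653789 -1.42422308] [0.56109072 0.12485676 0.24643813]
n 230 mean [590.2 130.2  70.9] slope deg x,y [15.14  0.39] res 1.14 gold 66 [551.9 161.9 161.5]
```

View pics/g5.png

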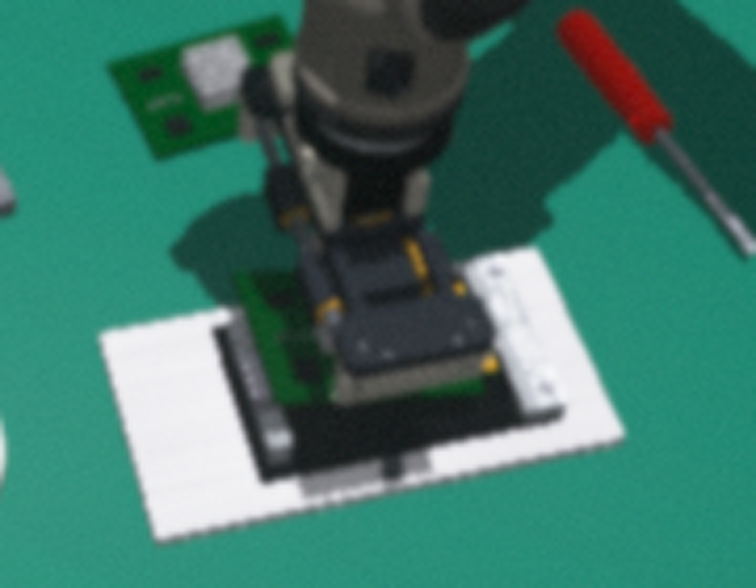

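The tongue's gold ends show at (490,365) and (460,285), just in front of the rail. Tilt is 15.1° and the predicted heights agree with the depth. I'll lower until the tip is about 1 mm above the floor.

Call:
{"method": "arm_command", "body": {"xyz": [[0, 0, -5], [0, 0, -5], [0, 0, -4], [0, 0, -2], [0, 0, -1], [0, 0, 0], [0, 0, 0]], "spin": [0, 0, 0, 0, 0, 0, 0]}}

```text
time: 14.55
tool_pos: [0.5616, 0.1246, 0.2298]
tool_rot: [3.141, 0.0, 2.896]
contact_force: [0.2, -0.8, -1.3]
opening: 0.0257
grip_force: 20.0
```

Call:
{"method": "arm_command", "body": {"xyz": [[0, 0, -0.5], [0, 0, -0.5], [0, 0, 0]], "spin": [0, 0, 0]}}

```text
time: 14.85
tool_pos: [0.5615, 0.1246, 0.2288]
tool_rot: [3.141, 0.0, 2.896]
contact_force: [-0.8, 0.5, -0.8]
opening: 0.0258
grip_force: 20.0
```

Call:
{"method": "arm_command", "body": {"xyz": [[0, 0, -0.5], [0, 0, -0.5], [0, 0, 0]], "spin": [0, 0, 0]}}

```text
time: 15.15
tool_pos: [0.5615, 0.1246, 0.2277]
tool_rot: [3.142, -0.0, 2.896]
contact_force: [1.0, 0.6, -0.9]
opening: 0.0254
grip_force: 20.0
```

Now I slide along holder -x into the groove, watching the force.

Call:
{"method": "arm_command", "body": {"xyz": [[-2.9, 0.7, 0], [-2.9, 0.7, 0], [-2.9, 0.7, 0], [-1.9, 0.5, 0], [-1, 0.25, 0], [-1, 0.25, 0], [-1, 0.25, 0], [0, 0, 0]], "spin": [0, 0, 0, 0, 0, 0, 0, 0]}}

```text
time: 15.95
tool_pos: [0.5478, 0.128, 0.2277]
tool_rot: [3.142, -0.0, 2.896]
contact_force: [0.1, -0.3, -2.1]
opening: 0.0258
grip_force: 20.0
```

Call:
{"method": "arm_command", "body": {"xyz": [[-1, 0.25, 0], [-1, 0.25, 0], [0, 0, 0]], "spin": [0, 0, 0]}}

```text
time: 16.25
tool_pos: [0.5458, 0.1285, 0.2277]
tool_rot: [3.142, -0.0, 2.896]
contact_force: [0.2, -0.3, -2.0]
opening: 0.026
grip_force: 20.0
```

Call:
{"method": "arm_command", "body": {"xyz": [[-1, 0.25, 0], [0, 0, 0]], "spin": [0, 0]}}

```text
time: 16.45
tool_pos: [0.545, 0.1287, 0.2278]
tool_rot: [3.141, 0.0, 2.896]
contact_force: [0.6, 0.0, -1.3]
opening: 0.0259
grip_force: 20.0
```

Call:
{"method": "arm_command", "body": {"xyz": [[-1, 0.25, 0], [0, 0, 0]], "spin": [0, 0]}}

```text
time: 16.65
tool_pos: [0.5444, 0.1288, 0.2281]
tool_rot: [3.141, 0.002, 2.896]
contact_force: [2.3, -2.3, -1.9]
opening: 0.0259
grip_force: 20.0
```

There is a contact force of about 3 N. I'll check whether the tongue is inside the groove at the back wall or against the rail.

```bash
python3 - <<'E'
from h import *
s=observe();print(s["contact_force"],s["tool_pos"])
c=read_camera("scene");np.savez("g6.npz",**c)
cv2.imwrite("pics/g6.png",cv2.resize(c["img"][:,:,::-1][235:310,260:370],None,fx=7,fy=7,interpolation=cv2.INTER_CUBIC))
Q,_=tilt(c,(250,375,225,310),-14)
E
```

```text
[ 2.29377331 -2.30780654 -1.8744646 ] [0.54442823 0.12884515 0.22807783]
n 245 mean [575.9 133.2  53. ] slope deg x,y [15.24  0.3 ] res 1.23 gold 44 [536.9 166.1 145.8]
```

View pics/g6.png

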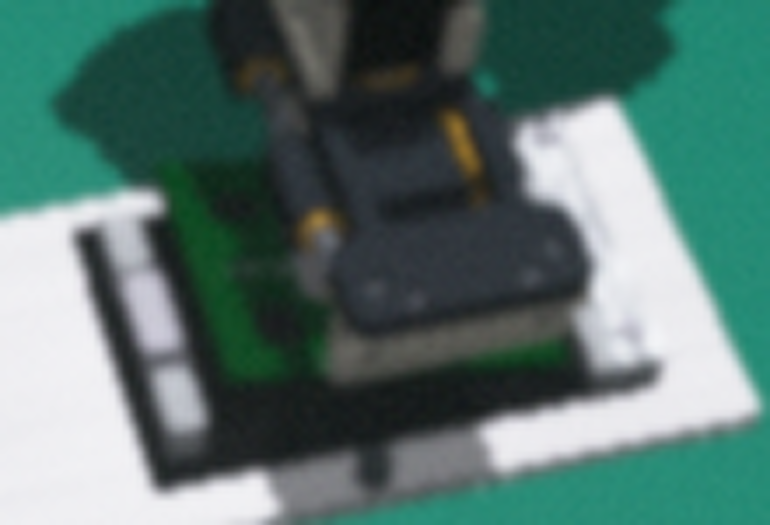

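The gold strip has vanished at the rail (580,355) and the board is tilted 15°, so the tongue is in the groove at the back wall. I'll loosen the grip and swing the far edge down along its arc about the tongue tip.

Call:
{"method": "arm_command", "body": {"xyz": [[0.4, -0.1, -0.5], [0, 0, -0.5], [0.7, -0.2, -1.4], [0.7, -0.2, -1.4], [0.7, -0.2, -1.4], [0, 0, 0]], "spin": [0, 0, 0, 0, 0, 0], "squeeze": 6}}

```text
time: 17.3
tool_pos: [0.5466, 0.1283, 0.2224]
tool_rot: [3.141, 0.0, 2.896]
contact_force: [3.6, -0.8, 1.0]
opening: 0.0259
grip_force: 6.0
```

Call:
{"method": "arm_command", "body": {"xyz": [[0.7, -0.2, -1.4], [0.7, -0.2, -1.4], [0.7, -0.2, -1.4], [0, 0, 0]], "spin": [0, 0, 0, 0]}}

```text
time: 17.7
tool_pos: [0.5483, 0.1277, 0.2179]
tool_rot: [-3.141, -0.001, 2.896]
contact_force: [1.8, 0.6, -0.8]
opening: 0.0261
grip_force: 6.0
```

```bash
python3 - <<'E'
from h import *
s=observe();print(s["contact_force"],s["tool_pos"])
c=read_camera("scene");np.savez("g7.npz",**c)
Q,_=tilt(c,(250,375,225,310),-14)
E
```

```text
[ 1.8412608   0.55929935 -0.84189772] [0.54830444 0.12770833 0.21786237]
n 213 mean [585.7 126.   41.1] slope deg x,y [9.83 0.2 ] res 1.34 gold 47 [539.2 165.2 134.6]
```

Rotating properly (9.8°, forces under 4 N). I'll go on towards the catch.

Call:
{"method": "arm_command", "body": {"xyz": [[0.7, -0.2, -1.4], [0.7, -0.2, -1.4], [0.6, -0.1, -1.4], [0, 0, 0]], "spin": [0, 0, 0, 0]}}

```text
time: 18.15
tool_pos: [0.5501, 0.1272, 0.2137]
tool_rot: [-3.141, -0.002, 2.896]
contact_force: [-2.0, 0.3, -0.3]
opening: 0.0261
grip_force: 6.0
```

Call:
{"method": "arm_command", "body": {"xyz": [[0.6, -0.1, -1.4], [0.6, -0.1, -1.4], [0, 0, 0]], "spin": [0, 0, 0]}}

```text
time: 18.45
tool_pos: [0.5514, 0.127, 0.2109]
tool_rot: [-3.141, -0.001, 2.896]
contact_force: [-3.5, 1.3, -1.2]
opening: 0.0261
grip_force: 6.0
```

```bash
python3 - <<'E'
from h import *
s=observe();print(s["contact_force"],s["tool_pos"])
c=read_camera("scene");np.savez("g8.npz",**c)
Q,_=tilt(c,(250,375,225,310),-14)
E
```

```text
[-3.45607637  1.34297082 -1.23735618] [0.55139063 0.12700555 0.21090666]
n 202 mean [584.1 123.5  31.1] slope deg x,y [3.66 0.46] res 1.48 gold 64 [541.5 159.  120.2]
```

Tilt is 3.7° and the catch is pushing back at about 3.7 N. I'll keep pressing straight down in small steps.

Call:
{"method": "arm_command", "body": {"xyz": [[0, 0, -1], [0, 0, -0.5], [0, 0, 0]], "spin": [0, 0, 0], "squeeze": 9}}

```text
time: 18.8
tool_pos: [0.5517, 0.1269, 0.2097]
tool_rot: [-3.142, -0.0, 2.896]
contact_force: [-2.8, 0.8, 0.4]
opening: 0.0261
grip_force: 9.0
```

Call:
{"method": "arm_command", "body": {"xyz": [[0, 0, -1], [0, 0, -0.5], [0, 0, 0]], "spin": [0, 0, 0]}}

```text
time: 19.1
tool_pos: [0.5519, 0.127, 0.2084]
tool_rot: [3.141, 0.0, 2.896]
contact_force: [-1.9, 1.1, 1.5]
opening: 0.0256
grip_force: 9.0
```

```bash
python3 - <<'E'
from h import *
s=observe();print(s["contact_force"],s["tool_pos"])
c=read_camera("scene");np.savez("g9.npz",**c)
Q,_=tilt(c,(250,375,225,310),-14)
E
```

```text
[-1.85414628  1.08251675  1.54464478] [0.55185011 0.12695248 0.20835468]
n 176 mean [582.  124.2  27.5] slope deg x,y [ 2.73 -0.66] res 1.45 gold 62 [542.2 161.7 119. ]
```

Call:
{"method": "arm_command", "body": {"xyz": [[0, 0, -0.7], [0, 0, -0.7], [0, 0, 0]], "spin": [0, 0, 0]}}

```text
time: 19.45
tool_pos: [0.5519, 0.127, 0.207]
tool_rot: [3.141, 0.001, 2.896]
contact_force: [-1.3, 1.4, 0.7]
opening: 0.0258
grip_force: 9.0
```

Call:
{"method": "arm_command", "body": {"xyz": [[0, 0, -0.7], [0, 0, -0.7], [0, 0, 0]], "spin": [0, 0, 0]}}

```text
time: 19.75
tool_pos: [0.5522, 0.1269, 0.2056]
tool_rot: [3.141, 0.001, 2.896]
contact_force: [1.3, -1.0, -0.3]
opening: 0.0258
grip_force: 9.0
```

Call:
{"method": "arm_command", "body": {"xyz": [[0, 0, -0.7], [0, 0, 0]], "spin": [0, 0]}}

```text
time: 19.95
tool_pos: [0.5521, 0.1269, 0.2053]
tool_rot: [3.141, 0.002, 2.896]
contact_force: [0.7, -0.5, 2.9]
opening: 0.026
grip_force: 9.0
```

```bash
python3 - <<'E'
from h import *
s=observe();print(s["contact_force"],s["tool_pos"])
c=read_camera("scene");np.savez("g10.npz",**c)
Q,_=tilt(c,(250,375,225,310),-14)
E
```

```text
[ 0.68910462 -0.50578887  2.91023861] [0.55214538 0.12691068 0.20532279]
n 163 mean [571.8 124.2  23.8] slope deg x,y [-0.02 -0.58] res 1.35 gold 80 [540.8 162.6 114.8]
```

The board reads flat and rests on the floor at about 3 N. I'll release, retreat and check the catch.

Call:
{"method": "arm_command", "body": {"xyz": [[0, 0, 0], [0, 0, 0], [0, 0, 0], [0, 0, 0], [0, 0, 0], [0, 0, 0], [0, 0, 5], [0, 0, 10], [0, 0, 20], [0, 0, 30], [0, 0, 30], [0, 0, 30], [-20, 0, 20], [-30, 30, 10], [-20, 40, 0], [-10, 45, 0], [-10, 45, 0], [0, 0, 0]], "spin": [0, 0, 0, 0, 0, 0, 0, 0, 0, 0, 0, 0, 0, 0, 0, 0, 0, 0], "jaw": 0.2}}

```text
time: 21.8
tool_pos: [0.4599, 0.2912, 0.361]
tool_rot: [3.139, 0.001, 2.902]
contact_force: [-0.1, -0.4, 0.6]
opening: 0.0552
grip_force: 0.0
```

```bash
python3 - <<'E'
from h import *
s=observe();print(s["contact_force"],s["tool_pos"])
th=np.radians(-14.0);R=np.array([[np.cos(th),-np.sin(th)],[np.sin(th),np.cos(th)]]);o=np.array([547.9,128.1])
for n,bx in(("scene",(240,375,225,325)),("top",(125,215,130,245))):
    c=read_camera(n);Q,_=tilt(c,bx,-14)
    H=(Q[:,:2]-o)@R;print(n,np.percentile(H,[2,98],axis=0).round(1).tolist())
    for nm,(z0,z1,x0,x1,y) in {"catch":(31,45,35,75,12)}.items():
        P=pts(c)*1000;h=(P[...,:2]-o)@R
        for r,lab in((abs(h[...,1])<12,"catch"),((abs(h[...,1])>24)&(abs(h[...,1])<38),"stop")):
            m=r&(h[...,0]>35)&(h[...,0]<80)&(P[...,2]>30);print(lab,np.percentile(h[m][:,0],[5,50,95]).round(1),m.sum())
    if n=="scene": cv2.imwrite("pics/end.png",cv2.resize(c["img"][:,:,::-1][230:320,240:380],None,fx=5.5,fy=5.5,interpolation=cv2.INTER_CUBIC))
    b=dict(np.load(n+"0.npz"));P=pts(b)*1000;h=(P[...,:2]-o)@R
    for r,lab in((abs(h[...,1])<12,"catch0"),):
        m=r&(h[...,0]>35)&(h[...,0]<80)&(P[...,2]>30);print(lab,np.percentile(h[m][:,0],[5,50,95]).round(1),m.sum())
E
```

```text
[-0.11047122 -0.40182804  0.55147269] [0.45987071 0.29116493 0.36098081]
n 749 mean [542.7 138.1  23.6] slope deg x,y [0.01 0.01] res 1.33 gold 47 [475.8 147.3  23.2]
scene [[-67.8, -39.7], [44.4, 42.6]]
catch [51.5 58.8 65. ] 64
stop [52.9 59.  64.5] 67
catch0 [52.3 59.3 65.1] 63
n 241 mean [519.2 132.1  21. ] slope deg x,y [-0.5  -0.32] res 1.82 gold 0 
top [[-65.2, -38.1], [28.6, 38.8]]
catch [49.1 55.8 62.3] 54
stop [50.9 56.4 62.2] 41
catch0 [48.1 55.3 62.4] 54
```

View pics/end.png

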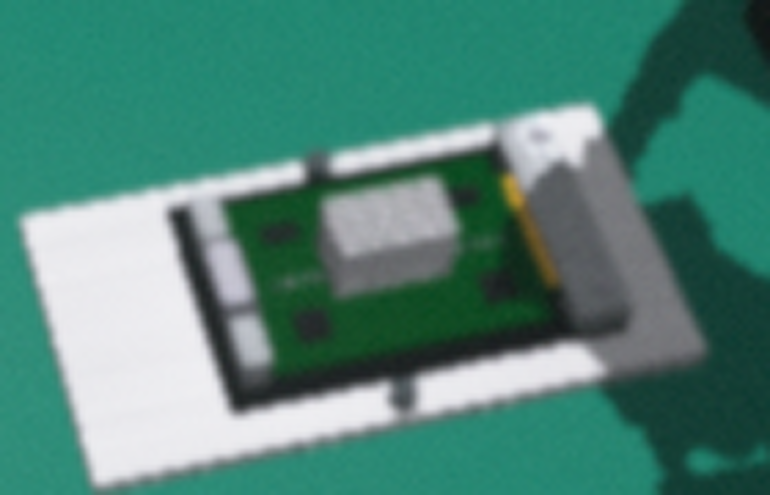

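The board lies flat between rail and stops (slope 0.0°, underside about 18 mm). The catch at (228,275) is back at its shut position over the far edge. The gold strip is half in the groove at (530,230), and the gripper is clear. I'm handing in.

```bash
python3 -c "
from cell import *
print(hand_in())"
```

```text
the job is handed in; nothing more can be done
None
```

I locked the board into the holder and handed the job in, but no verdict came back. My last look showed it flat on the nest floor, with its tongue in the groove, the catch shut and the gripper clear. I saw at most about 5 N against the holder, and the arm touched none of the bystanders.

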